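# Thread a brass nut blank in half-turn bites

## Robot

A 6-joint arm with a two-finger parallel gripper is mounted at the origin on the work surface. World frame = base frame: x ahead of the robot, y to its left, z up, the work surface at z = 0. Lengths are in m, angles in rad, forces in N, time in s.
With the tool pointing down it reaches from about 0.4 to 0.825 m from the base axis. Payload 7 kg.
Tool frame: the origin (TCP) lies at the very end of the fingers, on their centre line; the grasp point (between the pads) lies arm.hold_point_z behind it (arm.hold_point_z is the distance from the TCP to the grasp point, in m); z points along the fingers, y is the line along which they close (so a half turn about z gives the same grasp; the last joint's range is limited). The gripper opens to 88 mm and grips with 3 to 60 N. Pads are 19 mm wide; open, the fingers measure 130 mm over their backs; the gripper's body (78 mm by 193 mm) begins 47 mm behind the grasp point.
Start: joints at [1.613, 0.359, 0.012, 0, -1.224, -0.288], TCP at [0.164, 0.655, 0.227] pointing down, gripper open.
Joint ranges: [-3.07, 3.07], [-1.43, 2.12], [-1.02, 1.25], [-3.03, 1.67], [-3.05, -0], [-3.03, 3.03]. Speed limits (rad/s): [2.39, 2.39, 3.01, 3.14, 3.14, 3.14].

## Interface

Orientations are given as [roll, pitch, yaw] about the fixed x, y, z axes, in that order (R = Rz(yaw) Ry(pitch) Rx(roll)).
In Python, from station import arm gives the robot as it stands.
- The arm moves only by the tool nudge_tcp, called after "Call:" as a command line: name --argument value ..., lists and objects as JSON in quotes. Schema: {"type":"object","properties":{"ticks":{"type":"array","items":{"type":"object","properties":{"jaw":{"type":"number"},"d":{"type":"array","items":{"type":"number"},"minItems":3,"maxItems":3},"rz":{"type":"number"}},"additionalProperties":false,"required":["jaw"]},"minItems":1,"maxItems":20},"clamp_n":{"type":"number"},"only":{"type":"string"},"quiet":{"type":"boolean"},"lines":{"type":"string"}},"required":["ticks"],"additionalProperties":false}. ticks is a list of rows, 1 to 20 of them, each an object with the fields jaw (the finger opening in m), d (a list: dx, dy, dz in units of 50 mm), rz (a turn about the tool's z in units of 0.1 rad); a field left out counts as zero (the opening has to be given); each row is the pose to reach, as a shift and turn from the pose commanded when the call began, along the tool's axes at that moment; what a row does not reach only later rows make up. A row lasts 1/12 s, in which the tool goes at most 0.0417 m and 0.125 rad, less where a joint would pass 70% of its speed; a pose out of reach is approached as far as the arm can. The fingers move at their own pace and stop on an object; clamp_n is the grip in N (left out, the last holds). Time passes only in rows, so rows that do not move let the fingers close. The tool returns the time, the measured TCP pose, the force, the opening and the grip force at its end. only (a regular expression) keeps the lines of the reply that match it, lines (a string "A,B") keeps lines A to B, and quiet returns only ok. Input that does not fit is refused with a message, and nothing moves.
- arm.get_state(): the state, without advancing time (a new reading comes with each control period).
- arm.grab_frame(name): name is "scene" or "side" or "wrist"; returns the picture (480x640x3 uint8, red, green, blue); there is no depth.
- arm.camera_params(name): a dict with "fx", "fy", "cx", "cy" (pixels), "D" ([k1, k2, p1, p2, k3] as OpenCV has them; the pictures are not rectified), "T" (4x4, takes a point from camera to world coordinates); the wrist camera has in their place "hand_eye" (4x4, takes a point from camera to tool coordinates, whose origin is the TCP and whose axes are the flange's). Camera axes: x right, y down, z forward; pixel columns grow to the right and rows downward; lengths in m; the calibration is good to about 2 mm. A picture is of the moment at which its call begins: read the wrist's pose just before it. camera_params takes no time and is no camera call.
- arm.job_done(): hands the job in; it is judged then, once.
The state is a dict: "t": time; "q": joint angles; "qd": joint speeds; "joint_efforts": joint torques, N m; "eef_pos": TCP position; "ee_rot": TCP orientation; "force": force on the tool from outside, world axes, zero at the start; "moment": the same for the moment, N m; "width": finger opening in m; "gripper_force": force on a finger pad.
Only numpy, scipy, OpenCV 4.12 (cv2) and the standard library are available. Lean on these libraries where they do the work, as an engineer would, in place of code of your own. Each camera call takes 0.05 s, during which the arm holds its last target. There are 200 camera calls.

## Task

A tap stands started in each of the two vises; go on cutting the thread in the brass nut blank (not the steel one) by cranking its wrench by the knob: turn it half a turn clockwise seen from above, back it off a quarter turn to break the chip, then drive it another half turn clockwise. Pause a moment at each turning point, then let go and leave the wrench there, three quarters of a turn on from where it began, without turning the other tap.

Things in the scene. Friction and masses are not known exactly. Their poses are not given: they have to be found in the camera images.
- brass_knob (a point): Centre of the orange upright knob (22 mm diameter, 40 mm tall, centre 158 mm above the table) on the wrench over the BRASS blank. It spins freely on its own axis: fingers keeping their direction can pinch it and carry it round. It stands 60 mm from the tap's axis, on a 12 mm stem at one end of a 135 x 14 mm steel bar whose top is at 126 mm. Nothing at either tap is higher than 178 mm.
- brass_axis (a point): Point on the upright axis about which the brass blank's tap and wrench turn: centre of the top face of the brass hexagon nut blank (41 mm over corners), 67 mm above the table, held in a low blue fixed vise (about 190 x 85 mm, 56 mm high). The wrench's bar crosses above it. Its z axis is up.
- brass_tap (a joint): Turn of the brass blank's tap in rad. Reads 0 at every start and grows clockwise seen from above (forward, cutting); half a turn is 3.14. No stops or springs in the range used; it stays where it is left. It drags with about 0.15 N m (2.5 N at the knob) either way and sinks 2 mm a turn.
- steel_tap (a joint): Turn of the other tap, of the same build but with a black knob, standing in the STEEL nut blank in the other blue vise; reads 0 at every start. Not to be turned. The two vises may change places; their axes are at least 260 mm apart.

How it is judged:
On the way, in this order (a step that is already met when the one before it is completed fails the run):
1. the brass blank's tap is brought to half a turn clockwise from its start (within 23 degrees) and stops there a moment (value of joint brass_tap between 2.74 and 3.54 rad and velocity of joint brass_tap between -0.3 and 0.3 rad/s), for 0.1 s.
2. it is backed off a quarter turn, to a quarter turn from its start (within 23 degrees), and stops there a moment (value of joint brass_tap between 1.17 and 1.97 rad and velocity of joint brass_tap between -0.3 and 0.3 rad/s), for 0.1 s.
At the end, for the whole second after the job is handed in: The brass blank's tap stands still three quarters of a turn clockwise from its start (within 23 degrees); the steel blank's tap is within 8 degrees of its start (value of joint brass_tap between 4.31 and 5.11 rad and velocity of joint brass_tap between -0.05 and 0.05 rad/s and value of joint steel_tap between -0.15 and 0.15 rad); the robot touches nothing.
It fails at once if the brass blank's tap is screwed backwards out of its start (more than 17 degrees) (value of joint brass_tap below -0.3 rad).
It fails at once if the brass blank's tap is driven more than 35 degrees past three quarters of a turn (value of joint brass_tap above 5.32 rad).
It fails at once if the steel blank's tap is turned more than 17 degrees (value of joint steel_tap above 0.3 rad or value of joint steel_tap below -0.3 rad).
It also fails if it takes over 54 s, if anything falls off the work surface, if the arm or the gripper's body presses on something with over 40 N, if the wrist force passes 120 N, or if a joint passes its speed limit or range.

## Working session

There is one attempt and no reset: what is moved stays moved. The work goes in short steps, Python scripts to look and compute and a tool call to move; the robot and the scene stay as the last step left them, time stands still between calls to the robot, and variables do not carry over. Pictures are saved under pics/ and viewed, at most 10 in all, crops included, and the job is handed in when it is done.

```bash
ls; mkdir -p pics
```

Create look.py:
```python
import cv2,sys
from station import arm
for n in sys.argv[1:]:
    s=arm.get_state(); f=arm.grab_frame(n)
    cv2.imwrite(f'pics/{n}_{s["t"]:.2f}.png',f[:,:,::-1]); print(f'pics/{n}_{s["t"]:.2f}.png')
s=arm.get_state();print(s['t'],s['eef_pos'],s['ee_rot'],s['width'],arm.hold_point_z)
```

```bash
python3 look.py scene side
```

```text
pics
station.py
pics/scene_0.00.png
pics/side_0.05.png
0.1 [0.16418991 0.65425995 0.22571687] [ 3.14011474e+00 -1.37091090e-04 -2.45942014e-01] 0.08756579193002215 0.0188
```

View pics/scene_0.00.png

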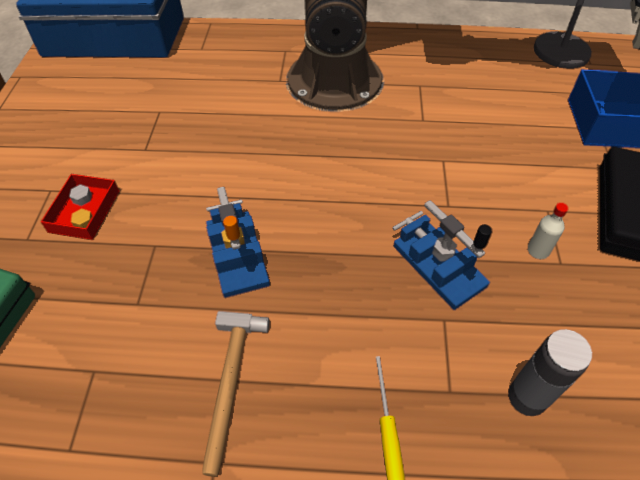

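View pics/side_0.05.png

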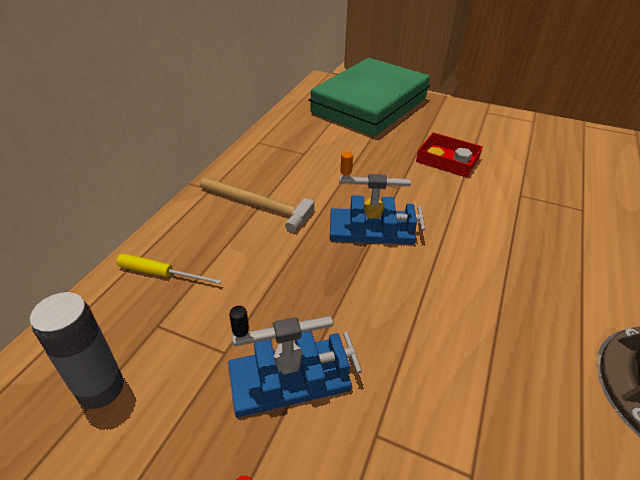

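The brass blank (gold nut) is the one at scene (232,238) and side (374,210). Its orange knob is at scene (231,229) and side (347,163). The steel one is at scene (445,245).

Create geo.py:
```python
import cv2,numpy as np
from station import arm
from scipy.spatial.transform import Rotation as R
def cam(n,s=None):
    p=arm.camera_params(n)
    K=np.array([[p['fx'],0,p['cx']],[0,p['fy'],p['cy']],[0,0,1.]])
    if 'T' in p: T=np.array(p['T'])
    else:
        T=np.eye(4);T[:3,:3]=R.from_euler('xyz',s['ee_rot']).as_matrix();T[:3,3]=s['eef_pos'];T=T@np.array(p['hand_eye'])
    return K,np.array(p['D']),T
def ray(c,uv):
    K,D,T=c
    u=cv2.undistortPoints(np.array([[uv]],float),K,D)[0,0]
    d=T[:3,:3]@[u[0],u[1],1]; return T[:3,3],d/np.linalg.norm(d)
def plane(c,uv,z):
    o,d=ray(c,uv); return o+d*(z-o[2])/d[2]
def tri(r1,r2):
    A=np.stack([r1[1],-r2[1]],1); x=np.linalg.lstsq(A,r2[0]-r1[0],rcond=None)[0]
    a=r1[0]+x[0]*r1[1]; b=r2[0]+x[1]*r2[1]; return (a+b)/2,np.linalg.norm(a-b)
def blob(f,lo,hi,roi=None):
    m=cv2.inRange(cv2.cvtColor(f,cv2.COLOR_RGB2HSV),lo,hi)
    if roi: k=np.zeros_like(m);x0,y0,x1,y1=roi;k[y0:y1,x0:x1]=1;m=m*k
    n,l,st,ce=cv2.connectedComponentsWithStats(m)
    i=1+np.argmax(st[1:,4]); return ce[i],st[i]
```

Run:
```python
from geo import *
S=cv2.imread('pics/scene_0.00.png')[:,:,::-1].copy();D=cv2.imread('pics/side_0.05.png')[:,:,::-1].copy()
cs,cd=cam('scene'),cam('side')
for nm,f,pts in(('s',S,[(231,229),(228,240),(240,242)]),('d',D,[(347,163),(374,209),(377,182)])):
    for p in pts: print(nm,p,f[p[1],p[0]],cv2.cvtColor(f[p[1]:p[1]+1,p[0]:p[0]+1],cv2.COLOR_RGB2HSV)[0,0])
k1,a=blob(S,(5,200,90),(14,255,255),(205,205,260,260));k2,b=blob(D,(5,200,90),(14,255,255),(330,145,365,180))
print(k1,a,k2,b)
print('knob',tri(ray(cs,k1),ray(cd,k2)),plane(cs,k1,.158),plane(cd,k2,.158))
n2,b=blob(D,(16,150,80),(28,255,255),(350,190,400,225));print('nut',n2,b,plane(cd,n2,.062))
n1,b=blob(S,(16,150,80),(28,255,255),(205,205,260,260));print('nut',n1,b,plane(cs,n1,.062))
c=np.hstack([cv2.resize(S[180:300,180:300],(400,400),interpolation=2),cv2.resize(D[140:260,320:440],(400,400),interpolation=2)])
cv2.imwrite('pics/crop1.png',c[:,:,::-1])
```

```text
s (231, 229) [120  53   0] [ 13 255 120]
s (228, 240) [230 168  55] [ 19 194 230]
s (240, 242) [76 55 24] [ 18 174  76]
d (347, 163) [112  48   0] [ 13 255 112]
d (374, 209) [99 70 19] [ 19 206  99]
d (377, 182) [53 48 47] [ 5 29 53]
[230.69915254 227.08474576] [223 216  15  24 236] [346.31213873 165.19653179] [340 156  13  19 173]
knob (array([ 0.59601503, -0.13894753,  0.1562231 ]), np.float64(0.0020950643833901597)) [ 0.59631611 -0.13924857  0.158     ] [ 0.59545244 -0.13487242  0.158     ]
nut [373.23846154 208.77692308] [364 198  20  20 260] [ 0.53919384 -0.15210238  0.062     ]
nut [225.83146067 238.85393258] [222 230   9  18  89] [ 0.54993967 -0.16966349  0.062     ]
```

View pics/crop1.png

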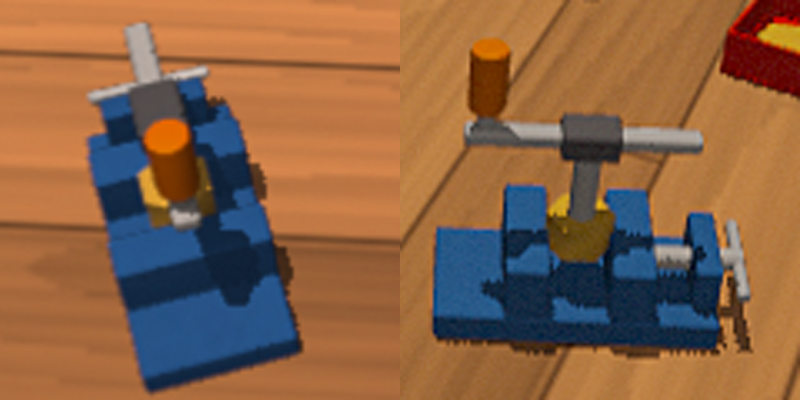

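Run:
```python
from geo import *
cs,cd=cam('scene'),cam('side')
print('scene bar far end',plane(cs,(221.4,188.4),.126),'side bar ends',plane(cd,(339.8,179.6),.122),plane(cd,(410.6,182.3),.122),'hub',plane(cd,(377,182),.122))
p=arm.camera_params('wrist');print(p['fx'],p['cx'],p['cy'],np.round(p['hand_eye'],3))
s=arm.get_state();Rm=R.from_euler('xyz',s['ee_rot']).as_matrix()
print('steel vise',plane(cs,(450,228),.126))
d=np.array([.50,-.145,.29])-s['eef_pos'];print(Rm.T@d,Rm.round(3))
```

```text
scene bar far end [ 0.48805755 -0.17821382  0.126     ] side bar ends [ 0.60665365 -0.13586948  0.122     ] [ 0.48192829 -0.18376244  0.122     ] hub [ 0.54001792 -0.15807523  0.122     ]
386.0782543866811 325.21309112256665 243.1867080800626 [[-0.001 -0.967 -0.253  0.067]
 [ 1.    -0.001 -0.001 -0.001]
 [ 0.    -0.253  0.967 -0.159]
 [ 0.     0.     0.     1.   ]]
steel vise [0.55420467 0.21249573 0.126     ]
[ 0.52030973  0.69354336 -0.06318687] [[ 0.97  -0.243 -0.   ]
 [-0.243 -0.97  -0.001]
 [ 0.     0.001 -1.   ]]
```
Bar: from (0.606,-.137) to (.485,-.180): axis mid ≈ (0.5405,-0.16). Bar angle: atan2(.022.., .056).. direction knob-axis = (.0555,.022).

Careful with the scale: shifts go in units of 50 mm and turns go in units of 0.1 rad. That gives: 0.315 m is 6.3, 0.287 m is 5.74.

Call:
nudge_tcp --ticks '[{"jaw": 0.088, "d": [2, 1.8, -1.26]}, {"jaw": 0.088, "d": [6.3, 5.74, -1.26]}, {"jaw": 0.088, "d": [6.3, 5.74, -1.26]}, {"jaw": 0.088, "d": [6.3, 5.74, -1.26]}, {"jaw": 0.088, "d": [6.3, 5.74, -1.26]}, {"jaw": 0.088, "d": [6.3, 5.74, -1.26]}, {"jaw": 0.088, "d": [6.3, 5.74, -1.26]}, {"jaw": 0.088, "d": [6.3, 5.74, -1.26]}, {"jaw": 0.088, "d": [6.3, 5.74, -1.26]}, {"jaw": 0.088, "d": [6.3, 5.74, -1.26]}, {"jaw": 0.088, "d": [6.3, 5.74, -1.26]}, {"jaw": 0.088, "d": [10.4, 13.88, -1.26]}, {"jaw": 0.088, "d": [10.4, 13.88, -1.26]}, {"jaw": 0.088, "d": [10.4, 13.88, -1.26]}, {"jaw": 0.088, "d": [10.4, 13.88, -1.26]}, {"jaw": 0.088, "d": [10.4, 13.88, -1.26]}, {"jaw": 0.088, "d": [10.4, 13.88, -1.26]}, {"jaw": 0.088, "d": [10.4, 13.88, -1.26]}, {"jaw": 0.088, "d": [10.4, 13.88, -1.26]}, {"jaw": 0.088, "d": [10.4, 13.88, -1.26]}]'

```text
t: 1.77
eef_pos: [0.4818, -0.0683, 0.2896]
ee_rot: [-3.141, -0.0, -0.246]
force: [1.2, 1.0, 0.8]
width: 0.0878
gripper_force: 0.0
```

```bash
python3 look.py
```

```text
1.7667 [ 0.4817869  -0.06831385  0.28964777] [-3.14127718e+00 -2.20662707e-04 -2.45566635e-01] 0.08780050144406543 0.0188
```

Scaled: 0.06 m is 1.2, 0.04 m is 0.8.

Call:
nudge_tcp --ticks '[{"jaw": 0.088, "d": [0.4, 0.8, 0]}, {"jaw": 0.088, "d": [0.6, 1.2, 0]}, {"jaw": 0.088, "d": [0.6, 1.2, 0]}, {"jaw": 0.088, "d": [0.6, 1.2, 0]}, {"jaw": 0.088, "d": [0.6, 1.2, 0]}]'

```text
t: 2.18
eef_pos: [0.4963, -0.1317, 0.2892]
ee_rot: [-3.142, 0.001, -0.247]
force: [0.6, -0.0, 0.1]
width: 0.0879
gripper_force: 0.0
```

```bash
python3 look.py wrist
```

```text
pics/wrist_2.18.png
2.2333 [ 0.49632811 -0.13120662  0.28940997] [-3.14148346e+00  3.36879144e-04 -2.45528890e-01] 0.08761540261157304 0.0188
```

View pics/wrist_2.18.png

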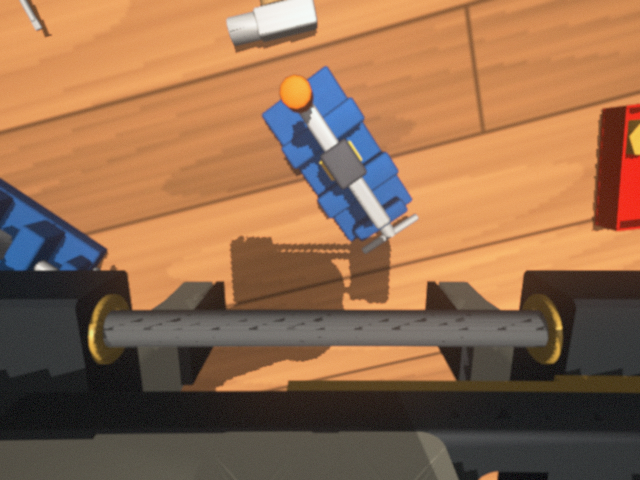

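The wrist view shows the knob top at about (295,92), the hub centre at (343,163) and the bar's far end at (390,233).

Run:
```python
from geo import *
f=cv2.imread('pics/wrist_2.18.png')[:,:,::-1].copy()
s=arm.get_state();c=cam('wrist',s)
k,st=blob(f,(5,200,90),(18,255,255),(260,60,330,115));print(k,st)
m=cv2.inRange(cv2.cvtColor(f,cv2.COLOR_RGB2HSV),(0,0,40),(180,70,110));m2=np.zeros_like(m);m2[140:190,318:368]=m[140:190,318:368]
M=cv2.moments(cv2.morphologyEx(m2,cv2.MORPH_OPEN,np.ones((9,9))),True);h=(M['m10']/M['m00'],M['m01']/M['m00']);print(h,M['m00'])
K=plane(c,(295.5,91.5),.178);H=plane(c,h,.130);E=plane(c,(390,233),.126)
print('knob',K,plane(c,k,.17),'hub',H,'end',E)
print(np.linalg.norm((K-H)[:2]),np.linalg.norm((H-E)[:2]),np.linalg.norm((K-E)[:2]))
```

```text
[291.12863071  96.23651452] [280  76  31  33 241]Traceback (most recent call last):
  File "<stdin>", line 6, in <module>
ZeroDivisionError: float division by zero
```

Run:
```python
from geo import *
f=cv2.imread('pics/wrist_2.18.png')[:,:,::-1].copy()
s=arm.get_state();c=cam('wrist',s)
hs=cv2.cvtColor(f,cv2.COLOR_RGB2HSV)
print(f[92,295],hs[92,295],f[163,343],hs[163,343])
r,g,b=f[...,0].astype(int),f[...,1].astype(int),f[...,2].astype(int)
def cen(m,x0,y0,x1,y1):
    y,x=np.nonzero(m[y0:y1,x0:x1]);return x.mean()+x0,y.mean()+y0,len(x),x.min()+x0,x.max()+x0,y.min()+y0,y.max()+y0
k=cen((r>200)&(b<60),270,65,325,120);print(k)
h=cen(cv2.erode(((abs(r-b)<30)&(r<115)).astype(np.uint8),np.ones((5,5)))>0,320,138,368,190);print(h)
K=plane(c,k[:2],.178);H=plane(c,h[:2],.130);E=plane(c,(390,233),.126)
print('knob',K,'hub',H,'end',E)
n=np.linalg.norm;print(n((K-H)[:2]),n((H-E)[:2]),n((K-E)[:2]))
```

```text
[245 177  69] [ 18 183 245] [126 119 122] [167  14 126]
(np.float64(292.54698795180724), np.float64(93.53253012048192), 415, np.int64(280), np.int64(310), np.int64(75), np.int64(107))
(np.float64(336.8), np.float64(182.6), 5, np.int64(336), np.int64(338), np.int64(182), np.int64(183))
knob [ 0.59678723 -0.13320858  0.178     ] hub [ 0.52839556 -0.1478696   0.13      ] end [ 0.47513255 -0.18197593  0.126     ]
0.06994544786085968 0.06324705571288261 0.13106530904159713
```

Run:
```python
from geo import *
s=arm.get_state();c=cam('wrist',s);n=np.linalg.norm
K=plane(c,(295.5,91.5),.178);E=plane(c,(390,233),.126)
for z in(.126,.134):
  H=plane(c,(343,163),z);print(z,'knob',K,'hub',H,n((K-H)[:2]),n((H-E)[:2]),np.degrees(np.arctan2(*(K-H)[1::-1])),np.degrees(np.arctan2(*(H-E)[1::-1])))
```

```text
0.126 knob [ 0.59751479 -0.13541596  0.178     ] hub [ 0.54220095 -0.15657114  0.126     ] 0.05922129986694634 0.07171871807196761 20.929717791744256 20.746147371519356
0.134 knob [ 0.59751479 -0.13541596  0.178     ] hub [ 0.5426878  -0.15632485  0.134     ] 0.05867862793938829 0.07226125740807322 20.87491851888817 20.79202469074164
```

Scaled: 0.147 m is 2.94, 0.14 m is 2.8.

Call:
nudge_tcp --ticks '[{"jaw": 0.088, "d": [0.8, -0.2, 0]}, {"jaw": 0.088, "d": [1.6, -0.4, 0]}, {"jaw": 0.088, "d": [1.98, -0.4, 0]}, {"jaw": 0.088, "d": [1.98, -0.4, 0.6]}, {"jaw": 0.088, "d": [1.98, -0.4, 1.4]}, {"jaw": 0.088, "d": [1.98, -0.4, 2]}, {"jaw": 0.088, "d": [1.98, -0.4, 2.5]}, {"jaw": 0.088, "d": [1.98, -0.4, 2.8]}, {"jaw": 0.088, "d": [1.98, -0.4, 2.94]}, {"jaw": 0.088, "d": [1.98, -0.4, 2.94]}, {"jaw": 0.088, "d": [1.98, -0.4, 2.94]}]' --clamp_n 12

```text
t: 3.15
eef_pos: [0.598, -0.1356, 0.1434]
ee_rot: [3.141, -0.001, -0.244]
force: [0.9, 0.5, 0.4]
width: 0.0875
gripper_force: 0.0
```

```bash
python3 look.py wrist
```

```text
pics/wrist_3.15.png
3.2 [ 0.59842052 -0.13580976  0.14405404] [-3.14131127e+00 -2.03357060e-03 -2.44537638e-01] 0.08778896001878582 0.0188
```

View pics/wrist_3.15.png

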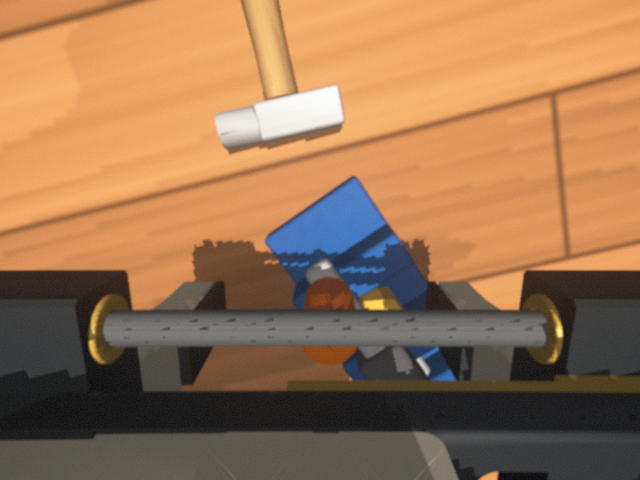

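The knob is centred between the pads at about (328,318). I'll close the gripper.

Call:
nudge_tcp --ticks '[{"jaw": 0.01}, {"jaw": 0.01}, {"jaw": 0.01}, {"jaw": 0.01}, {"jaw": 0.01}, {"jaw": 0.01}, {"jaw": 0.01}, {"jaw": 0.01}]' --clamp_n 15

```text
t: 3.87
eef_pos: [0.5974, -0.1365, 0.1425]
ee_rot: [3.142, 0.0, -0.246]
force: [-0.3, 0.4, -0.6]
width: 0.04
gripper_force: 0.0
```

Run:
```python
from geo import *
s=arm.get_state();print(s['t'],s['eef_pos'],s['force'],s['width'],s['gripper_force'])
ax=np.array([.541,-.157]);k=s['eef_pos'][:2]-ax
r=np.hypot(*k);a0=np.arctan2(k[1],k[0]);print(r,np.degrees(a0))
y=s['ee_rot'][2];Ri=np.array([[np.cos(y),np.sin(y)],[np.sin(y),-np.cos(y)]])
for t in range(0,286,15):
    a=a0-np.radians(t);print(t,(Ri@(.06*np.array([np.cos(a),np.sin(a)])-.06*np.array([np.cos(a0),np.sin(a0)]))).round(4))
```

```text
3.8667 [ 0.59744325 -0.13648091  0.14253746] [-0.26834939  0.40958601 -0.64488859] 0.040046390237034754 0.0
0.06005725523626351 19.97797049769765
0 [0. 0.]
15 [0.007 0.014]
30 [0.0101 0.0294]
45 [0.0092 0.045 ]
60 [0.0043 0.0598]
75 [-0.0044  0.0729]
90 [-0.0161  0.0833]
105 [-0.0301  0.0903]
120 [-0.0454  0.0935]
135 [-0.0611  0.0925]
150 [-0.0759  0.0876]
165 [-0.089   0.0789]
180 [-0.0994  0.0672]
195 [-0.1064  0.0532]
210 [-0.1096  0.0379]
225 [-0.1086  0.0222]
240 [-0.1037  0.0074]
255 [-0.095  -0.0057]
270 [-0.0833 -0.0161]
285 [-0.0693 -0.0231]
```

Call:
nudge_tcp --ticks '[{"jaw": 0.01}, {"jaw": 0.01}, {"jaw": 0.01}, {"jaw": 0.01}, {"jaw": 0.01}, {"jaw": 0.01}]' --clamp_n 15

```text
t: 4.37
eef_pos: [0.5974, -0.1366, 0.1426]
ee_rot: [3.141, 0.0, -0.246]
force: [-0.4, -2.3, 0.3]
width: 0.0214
gripper_force: 15.0
```

Run:
```python
from geo import *
s=arm.get_state();print(s['t'])
y=s['ee_rot'][2];Ri=np.array([[np.cos(y),np.sin(y)],[np.sin(y),-np.cos(y)]])
a0=np.radians(20.5)
for t in range(0,271,10):
    a=a0-np.radians(t);print(t,(Ri@(.06*np.array([np.cos(a),np.sin(a)])-.06*np.array([np.cos(a0),np.sin(a0)]))).round(3))
```

```text
4.3667
0 [0. 0.]
10 [0.005 0.009]
20 [0.009 0.019]
30 [0.01  0.029]
40 [0.01 0.04]
50 [0.008 0.05 ]
60 [0.005 0.06 ]
70 [-0.     0.069]
80 [-0.007  0.077]
90 [-0.015  0.083]
100 [-0.024  0.089]
110 [-0.034  0.092]
120 [-0.045  0.094]
130 [-0.055  0.094]
140 [-0.065  0.092]
150 [-0.075  0.088]
160 [-0.084  0.083]
170 [-0.092  0.076]
180 [-0.099  0.068]
190 [-0.104  0.059]
200 [-0.107  0.049]
210 [-0.109  0.039]
220 [-0.109  0.028]
230 [-0.107  0.018]
240 [-0.104  0.008]
250 [-0.098 -0.001]
260 [-0.092 -0.009]
270 [-0.083 -0.015]
```

Gripped at 21 mm. First a 60° test turn.

Scaled: 0.06 m is 1.2, 0.05 m is 1.

Call:
nudge_tcp --ticks '[{"jaw": 0.01, "d": [0.1, 0.18, 0]}, {"jaw": 0.01, "d": [0.18, 0.38, 0]}, {"jaw": 0.01, "d": [0.2, 0.58, 0]}, {"jaw": 0.01, "d": [0.2, 0.8, 0]}, {"jaw": 0.01, "d": [0.16, 1, 0]}, {"jaw": 0.01, "d": [0.1, 1.2, 0]}, {"jaw": 0.01, "d": [0.1, 1.2, 0]}]'

```text
t: 4.95
eef_pos: [0.5862, -0.1978, 0.1424]
ee_rot: [3.141, 0.001, -0.248]
force: [0.4, 0.7, -3.6]
width: 0.0217
gripper_force: 15.0
```

Scaled: -0.06 m is -1.2, -0.005 m is -0.1.

Call:
nudge_tcp --ticks '[{"jaw": 0.01, "d": [-0.1, 0.18, 0]}, {"jaw": 0.01, "d": [-0.24, 0.34, 0]}, {"jaw": 0.01, "d": [-0.4, 0.46, 0]}, {"jaw": 0.01, "d": [-0.58, 0.58, 0]}, {"jaw": 0.01, "d": [-0.78, 0.64, 0]}, {"jaw": 0.01, "d": [-1, 0.68, 0]}, {"jaw": 0.01, "d": [-1.2, 0.68, 0]}, {"jaw": 0.01, "d": [-1.4, 0.64, 0]}, {"jaw": 0.01, "d": [-1.6, 0.56, 0]}, {"jaw": 0.01, "d": [-1.78, 0.46, 0]}, {"jaw": 0.01, "d": [-1.94, 0.32, 0]}, {"jaw": 0.01, "d": [-2.08, 0.16, 0]}, {"jaw": 0.01, "d": [-2.08, 0.16, 0]}, {"jaw": 0.01, "d": [-2.08, 0.16, 0]}, {"jaw": 0.01, "d": [-2.08, 0.16, 0]}, {"jaw": 0.01, "d": [-2.08, 0.16, 0]}, {"jaw": 0.01, "d": [-2.08, 0.16, 0]}]'

```text
t: 6.37
eef_pos: [0.4844, -0.1777, 0.1421]
ee_rot: [-3.141, 0.001, -0.246]
force: [3.9, 4.4, -13.8]
width: 0.0216
gripper_force: 15.0
```

```bash
python3 look.py wrist scene side
```

```text
pics/wrist_6.37.png
pics/scene_6.42.png
pics/side_6.47.png
6.5167 [ 0.48457444 -0.17807864  0.14217311] [-3.14145009e+00  8.86747569e-04 -2.46030536e-01] 0.021421925018636503 0.0188
```

Scaled: 0.084 m is 1.68, 0.075 m is 1.5.

Call:
nudge_tcp --ticks '[{"jaw": 0.01, "d": [0.14, 0.16, 0]}, {"jaw": 0.01, "d": [0.3, 0.3, 0]}, {"jaw": 0.01, "d": [0.48, 0.4, 0]}, {"jaw": 0.01, "d": [0.68, 0.48, 0]}, {"jaw": 0.01, "d": [0.88, 0.52, 0]}, {"jaw": 0.01, "d": [1.08, 0.52, 0]}, {"jaw": 0.01, "d": [1.3, 0.48, 0]}, {"jaw": 0.01, "d": [1.5, 0.42, 0]}, {"jaw": 0.01, "d": [1.68, 0.3, 0]}, {"jaw": 0.01, "d": [1.68, 0.3, 0]}, {"jaw": 0.01, "d": [1.68, 0.3, 0]}, {"jaw": 0.01, "d": [1.68, 0.3, 0]}, {"jaw": 0.01, "d": [1.68, 0.3, 0]}, {"jaw": 0.01, "d": [1.68, 0.3, 0]}]'

```text
t: 7.68
eef_pos: [0.5632, -0.2133, 0.1428]
ee_rot: [-3.141, -0.002, -0.246]
force: [2.6, -0.5, -13.0]
width: 0.0215
gripper_force: 15.0
```

```bash
python3 look.py side
```

```text
pics/side_7.68.png
7.7333 [ 0.56311573 -0.21336523  0.14286485] [-3.14151642e+00 -1.39825267e-03 -2.45661456e-01] 0.021399147981458002 0.0188
```

```bash
python3 -c "
import cv2,numpy as np,glob
a=cv2.imread('pics/side_6.47.png');b=cv2.imread(sorted(glob.glob('pics/side_7*'))[-1])
cv2.imwrite('pics/cmp.png',np.hstack([cv2.resize(i[80:280,250:450],(400,400)) for i in(a,b)]))"
```

```text
(no output)
```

View pics/cmp.png

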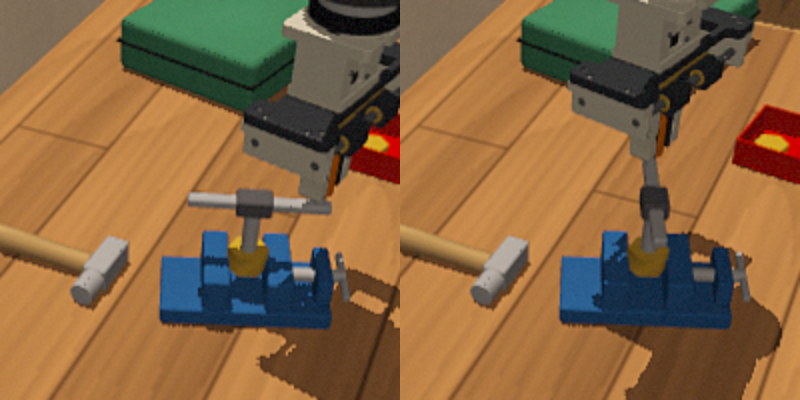

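The bar turned a half turn, then came back a quarter. The vise hasn't moved. Next is the last half turn.

Call:
nudge_tcp --ticks '[{"jaw": 0.01, "d": [-0.18, 0.12, 0]}, {"jaw": 0.01, "d": [-0.38, 0.18, 0]}, {"jaw": 0.01, "d": [-0.6, 0.22, 0]}, {"jaw": 0.01, "d": [-0.8, 0.22, 0]}, {"jaw": 0.01, "d": [-1, 0.18, 0]}, {"jaw": 0.01, "d": [-1.2, 0.1, 0.02]}, {"jaw": 0.01, "d": [-1.38, 0, 0.02]}, {"jaw": 0.01, "d": [-1.54, -0.14, 0.02]}, {"jaw": 0.01, "d": [-1.68, -0.3, 0.02]}, {"jaw": 0.01, "d": [-1.78, -0.48, 0.02]}, {"jaw": 0.01, "d": [-1.84, -0.68, 0.02]}, {"jaw": 0.01, "d": [-1.88, -0.88, 0.02]}, {"jaw": 0.01, "d": [-1.88, -1.1, 0.02]}, {"jaw": 0.01, "d": [-1.84, -1.3, 0.02]}, {"jaw": 0.01, "d": [-1.78, -1.5, 0.04]}, {"jaw": 0.01, "d": [-1.66, -1.68, 0.04]}, {"jaw": 0.01, "d": [-1.54, -1.84, 0.04]}, {"jaw": 0.01, "d": [-1.36, -1.96, 0.04]}, {"jaw": 0.01, "d": [-1.36, -1.96, 0.04]}, {"jaw": 0.01, "d": [-1.36, -1.96, 0.04]}]'

```text
t: 9.4
eef_pos: [0.5217, -0.101, 0.1411]
ee_rot: [-3.142, -0.001, -0.245]
force: [3.0, -2.8, -3.5]
width: 0.0212
gripper_force: 15.0
```

Call:
nudge_tcp --ticks '[{"jaw": 0.01}, {"jaw": 0.07}, {"jaw": 0.07}, {"jaw": 0.07}, {"jaw": 0.07}, {"jaw": 0.07}, {"jaw": 0.07}, {"jaw": 0.07}, {"jaw": 0.07}, {"jaw": 0.07, "d": [0, 0, -0.2]}, {"jaw": 0.07, "d": [0, 0, -0.6]}, {"jaw": 0.07, "d": [0, 0, -1.2]}, {"jaw": 0.07, "d": [0, 0, -1.8]}, {"jaw": 0.07, "d": [0, 0, -2.4]}, {"jaw": 0.07, "d": [0, 0, -3]}, {"jaw": 0.07, "d": [0, 0, -3]}, {"jaw": 0.07, "d": [0, 0, -3]}]'

```text
t: 10.82
eef_pos: [0.5215, -0.1016, 0.2933]
ee_rot: [-3.14, -0.004, -0.246]
force: [0.1, 1.0, -0.1]
width: 0.0701
gripper_force: 0.0
```

```bash
python3 look.py wrist side scene
```

Run:
```python
import cv2,numpy as np,glob
g=lambda n:cv2.imread(max(glob.glob(f'pics/{n}_*'),key=lambda p:float(p.split('_')[1][:-4])))
w=g('wrist');w=cv2.resize(w,(400,300));s=g('side');c=cv2.imread('pics/scene_0.00.png')
cv2.imwrite('pics/final.png',np.vstack([np.hstack([w,cv2.resize(s[100:280,280:520],(400,300))]),np.hstack([cv2.resize(i[160:340,340:580],(400,300)) for i in(c,g('scene'))])]))
```

```text
pics/wrist_10.82.png
pics/side_10.87.png
pics/scene_10.92.png
10.9667 [ 0.51998763 -0.10164291  0.28988965] [ 3.14135489e+00  1.36605544e-03 -2.45850272e-01] 0.06990769011519282 0.0188
```

View pics/final.png

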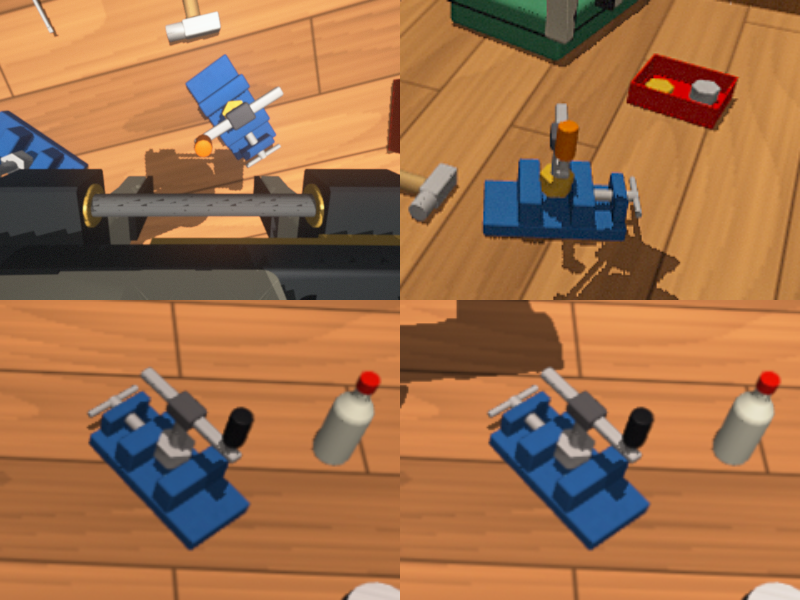

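The bar now stands square to where it started, with the knob at 3/4 turn and the gripper clear. The steel tap hasn't moved.

Call:
nudge_tcp --ticks '[{"jaw": 0.07}, {"jaw": 0.07}]'

```text
t: 11.13
eef_pos: [0.5202, -0.1017, 0.2897]
ee_rot: [3.141, 0.002, -0.246]
force: [-0.2, 0.5, -0.5]
width: 0.0699
gripper_force: 0.0
```

```bash
python3 -c "
from station import arm
print(arm.job_done())"
```

```text
the job is handed in; nothing more can be done
None
```

The job is handed in: the brass tap went a half turn clockwise, back a quarter and on another half, ending about 270° from its start by the arm's position, with the knob released and the steel tap unmoved in the pictures; the hand-in printed no verdict.

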